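# Unlock the spring checking stand and hold its slide at the index

## Task

The knurled ring hung on the stand's stop post locks the sprung slide. Lift the ring up off the post and lay it flat on the bench top beside the stand without dropping it, then grip the slide's pull bar, draw the slide out against its spring until its pointer lines up with the tooth of the index clip, and finish while still holding it there. Leave the two fan rotors and the small motor beside the stand where they are.

Things in the scene. Friction and masses are not known exactly. Their poses are not given: they have to be found in the camera images.
- stand: Spring checking stand, fixed: grey base plate 250 (x) x 135 (y -55 to 80) x 12 mm. Origin on the bench top (z = 0), under the slide's centre line, at mid-plate; x points from the stop-post end, near the robot, to the rear block (top z 46 mm); y to its left, the side of the graduated rail (top z 34 mm). All offsets are in this frame. Left of it (y 95 to 210, x -50 to 60) the bench is clear.
- post_top (a point): Tip of the upright steel stop post at x = -75, y = 0, z = 82 mm of the stand. The post is 18 mm in diameter above a shoulder 34 mm in diameter whose top, on which the ring rests, is at z = 45 mm.
- ring: Knurled grey metal ring gauge, outside diameter 47, hole 25, height 14 mm, about 0.12 kg, loose. Origin at the centre of its underside, z along its axis. It starts on the post, underside at z = 45 mm, blocking the slide's fork; flat on the bench its origin is at z = 0. Take it from above with fingers on its left and right (stand y): the fork is close behind it.
- carriage: Sprung slide: two prongs (z 46 to 60 mm, slot 26 mm) that pass either side of the post, a cross block behind (90 mm wide, x 30 to 75 mm when home, top z 60 mm), pull bar above. Origin and axes as the stand's when home; moves 0 to 75 mm along stand -x (to the robot). Spring return: 6 N at home plus 120 N/m (10 to 14 N at the index). The ring on the post blocks it.
- pull_bar (a point): Middle of the slide's pull bar: round bar 10 mm in diameter along the stand's y, at x = 50 mm when home, z = 100 mm, 70 mm clear between its two uprights, 35 mm of free room under it. Take it from above, fingers before and behind it (stand x).
- pointer (a point): Tip of the pointer, a 2 mm thick blade on the left (+y) end of the slide's cross block; at x = 35, y = 59, z = 52 mm of the stand when the slide is home. Moves with the slide.
- index_clip: Black index clip, 18 mm long, clamped on the graduated rail (it does not move); origin at bench height under it, axes parallel to the stand's.
- index_tooth (a point): Inner edge of the steel tooth (3 mm thick) on top of the index clip, the mark: y = 60, z = 52 mm of the stand, axes parallel to the stand's. It stands 30 to 60 mm in front of (-x of) the home pointer; pointer and tooth are in line when both have the same x in the stand's frame.
- rotor_a: Black fan rotor, 34 mm in diameter, 23 mm high, loose on the bench right of the stand's rear end. Bystander. Origin at its underside.
- rotor_b: Black fan rotor with feet, 42 mm across, 22 mm high, loose on the bench right of the stand's front end. Bystander. Origin at its underside.
- loose_motor: Small grey motor with wires, 34 x 119 x 21 mm, loose on the bench behind and left of the stand's rear end. Bystander. Origin at its underside.
Mind the look-alikes: they are no part of the job. What is shaped like the ring but orange or turquoise is not meant.

How it is judged:
On the way, in this order (a step that is already met when the one before it is completed fails the run):
1. the ring is lifted clear of the post (z of ring in the frame of post_top above 0 m and contact force between the fingers and ring above 0.3 N), for 0.1 s.
2. the ring lies flat on the bench, let go (height (world z) of ring below 0.005 m and angle between ring's own z axis and vertical below 0.1 rad and linear speed of ring below 0.02 m/s and contact force between the fingers and ring below 0.05 N), for 0.2 s.
3. the slide is held with its pointer at the tooth (x of pointer in the frame of index_tooth between -0.004 and 0.004 m and contact force between the fingers and carriage above 4 N), for 0.2 s.
At the end, for the whole second after the job is handed in: The fingers hold the pull bar (over 4 N on the slide), pointer within 4 mm of the index tooth along the slide, for a second; the ring lies still and flat (0.1 rad) on the bench itself, touched by neither fingers nor slide; rotors and motor within 30 mm of their starts (all of step 2 and all of step 3 and contact force between ring and carriage below 0.1 N and distance of each of rotor_a, rotor_b, loose_motor from where it was at the start of the episode below 0.03 m); the arm keeps its last pose, push and grip.
It fails at once if the ring is dropped or thrown (moves faster than 0.8 m/s out of the fingers) (contact force between the fingers and ring below 0.05 N and linear speed of ring above 0.8 m/s).
It fails at once if a rotor or the motor is pushed away by more than 30 mm (distance of any of rotor_a, rotor_b, loose_motor from where it was at the start of the episode above 0.03 m).
It also fails if it takes over 59 s, if anything falls off the work surface, if the arm or the gripper's body presses on something with over 40 N, if the wrist force passes 120 N, or if a joint passes its speed limit or range.

## Robot

A 7-joint arm with a two-finger parallel gripper is mounted at the origin on a cart in front of the work surface, level with it; the furniture and walls round the work are solid. World frame = base frame: x ahead of the robot, y to its left, z up, the work surface at z = 0. Lengths are in m, angles in rad, forces in N, time in s.
With the tool pointing down it reaches from about 0.4 to 0.85 m from the base axis. Payload 6.9 kg.
Tool frame: the origin (TCP) lies between the finger pads; the fingertips stand 14 mm ahead of it and the grasp point (between the pads) lies 5 mm behind it (robot.tip_reach is the distance from the TCP to the fingertips, in m); z points along the fingers, y is the line along which they close (so a half turn about z gives the same grasp; the last joint's range is limited). The gripper opens to 85 mm and grips with 20 to 120 N. Pads are 22 mm wide; open, the fingers measure 114 mm over their backs; the gripper's body (76 mm by 85 mm) begins 54 mm behind the grasp point. The pads swing forward as they close: fully open they stand 13 mm farther back than shut.
Start: joints at [-1.01, 0.507, -0.238, 1.5, 0.126, 1.149, -0.155], TCP at [0.275, 0.561, 0.245] pointing down, gripper open.
Joint ranges: [-3.08, 3.08], [-0.24, 2.05], [-1.43, 1.35], [0, 2.5], [-1.52, 4.66], [0.17, 1.96], [-2.89, 2.89]. Speed limits (rad/s): [2.39, 2.39, 3.14, 3.14, 3.14, 3.14, 3.14].

## Interface

Orientations are given as a 3x3 rotation matrix whose columns are the frame's x, y, z axes.
In Python, from plant import robot gives the robot as it stands. The module is installed in compiled form; this text tells all that it offers.
- The arm moves only by the tool apply_moves, never from a script. Its argument "plan" is a list of rows, each a list of 7 numbers: the turn, a rotation vector about the tool's x, y, z in rad, then the shift along the tool's x, y, z in cm, then the finger opening in cm, from 0 to 8.54. In form: [[wx, wy, wz, x, y, z, gripper], ...]. A call has 1 to 20 rows; each row is the pose to reach, as a shift and turn from the pose commanded when the call began, along the tool's axes at that moment; what a row does not reach only later rows make up. A row lasts 1/12 s, in which the tool goes at most 41.7 mm and 7.16 degrees, less where a joint would pass 70% of its speed; a pose out of reach is approached as far as the arm can. A call with a gripper value outside its range is refused whole. The fingers move at their own pace and stop on an object; "newtons" is the grip in N (left out, the last holds). Time passes only in rows, so rows that repeat a pose let the fingers close. It gives the time, the measured TCP pose, the force, the opening and the grip force at its end, in the units of the state.
- robot.get_state(): the state, without advancing time (a new reading comes with each control period).
- robot.capture(name): name is "side" or "top"; returns a dict with "pixels" (420x560x3 uint8, blue, green, red), "camera_matrix" (3x3 intrinsics, pixels), "k1" (the pictures are not rectified: a ray, as slopes to the right and down, at radius r is drawn at 1 + k1 r^2 times it, then the intrinsics apply), "world_to_cam" (4x4, takes a point from world to camera coordinates). Camera axes: x right, y up, looking along -z (the intrinsics and any distortion apply to the point x, -y, -z); pixel columns grow to the right and rows downward; lengths in m; the calibration is good to about 2 mm. A picture is of the moment at which its call begins. There is no depth.
- robot.close_job(): hands the job in; it is judged then, once.
Trained networks look in a picture, given as the dict that the camera call returned (one of the last four; its "shot" number tells which), for a name from the list of things; names that differ only in an ending like _2 or _b are one class to them, and where a whole thing is asked for, a point or a joint stands for the part that bears it (a point fixed in the world has none). Each returns a list of dicts, best first, with "confidence" (0 to 1); they miss things now and then, are a little off and sometimes report something else, mostly with a low value. They report only what shows in the picture. A call takes as long as a camera call. They do not tell look-alikes from the thing itself.
- robot.find_in(name, picture): "xy" ([column, row] in pixels, amid what is visible of it).
- robot.cut_out(name, picture): "mask" (420x560 bool, what is visible of it) and "xy" ([column, row] in pixels, amid what is visible of it).
The state is a dict: "t": time; "joint_pos": joint angles; "qd": joint speeds; "joint_torque": joint torques, N m; "position": TCP position; "orientation": TCP orientation; "force": force on the tool from outside, world axes, zero at the start; "torque": the same for the moment, N m; "grip_width": opening from 0.0 (shut) to 1.0 (fully open); "gripper_force": force on a finger pad.
Only numpy, scipy, OpenCV 4.12 (cv2) and the standard library are available. Lean on these libraries where they do the work, as an engineer would, in place of code of your own. Each camera call takes 0.05 s, during which the arm holds its last target. There are 200 camera calls.

## Working session

There is one attempt and no reset: what is moved stays moved. The work goes in short steps, Python scripts to look and compute and a tool call to move; the robot and the scene stay as the last step left them, time stands still between calls to the robot, and variables do not carry over. Pictures are saved under pics/ and viewed, at most 10 in all, crops included, and the job is handed in when it is done.

Besides the shell and the picture viewer there is one more tool, called after "Request:" in YAML: its name, and indented under it one key for each argument. apply_moves: Moves the arm, as the interface text tells. Its arguments: {"type":"object","properties":{"plan":{"type":"array","items":{"type":"array","items":{"type":"number"}}},"newtons":{"type":"number"}},"required":["plan"]}

```bash
mkdir -p pics
cat > h.py <<'E'
import numpy as np, cv2
from plant import robot
def proj(P,c):
    P=np.atleast_2d(P); W=np.array(c["world_to_cam"]); q=P@W[:3,:3].T+W[:3,3]
    s=np.c_[q[:,0]/-q[:,2], -q[:,1]/-q[:,2]]; r2=(s**2).sum(1,keepdims=True)
    s=s*(1+c["k1"]*r2); K=np.array(c["camera_matrix"]); return np.c_[s,np.ones(len(s))]@K[:2].T
def ray(uv,c):
    K=np.array(c["camera_matrix"]); d=cv2.undistortPoints(np.array([[uv]],float),K,np.array([c["k1"],0,0,0.]))[0,0]
    W=np.array(c["world_to_cam"]); R=W[:3,:3]; o=-R.T@W[:3,3]; v=R.T@np.array([d[0],-d[1],-1]); return o,v
def atz(uv,c,z):
    o,v=ray(uv,c); return o+v*(z-o[2])/v[2]
E
python3 - <<'E'
from h import *
np.set_printoptions(precision=4,suppress=True)
s=robot.get_state(); print(s['position'],s['orientation'],s['t'],robot.tip_reach)
zs=dict(ring=.052,post_top=.082,pull_bar=.1,pointer=.052,index_tooth=.052,index_clip=.04,stand=.012,carriage=.06,rotor_a=.012,loose_motor=.01)
for n in("side","top"):
    c=robot.capture(n); cv2.imwrite(f"pics/{n}0.png",c["pixels"]); o,v=ray([280,210],c); print(n,o,v,c["k1"])
    for k,z in zs.items():
        print(k,[(np.round(d["xy"],1),round(d["confidence"],2),atz(d["xy"],c,z)[:2]) for d in robot.find_in(k,c)[:3]])
E
```

```text
[0.2744 0.561  0.2444] [[-0.8984  0.4392 -0.0008]
 [ 0.4392  0.8984 -0.0016]
 [-0.     -0.0018 -1.    ]] 0.0 0.014
side [ 0.4637 -0.5628  0.7193] [ 0.135   0.8023 -0.5815] 0.034539366875587736
ring [(array([219.1, 332.1]), 0.72, array([0.4612, 0.0265])), (array([236.4, 260.6]), 0.68, array([0.5065, 0.2024])), (array([230.9, 206.3]), 0.68, array([0.5116, 0.3888]))]
post_top [(array([258.6, 258.4]), 0.75, array([0.5465, 0.1679]))]
pull_bar [(array([273.7, 234.6]), 0.83, array([0.5821, 0.2125]))]
pointer [(array([272.3, 235. ]), 0.7, array([0.5882, 0.2717]))]
index_tooth []
index_clip [(array([234.1, 237. ]), 0.52, array([0.5095, 0.2923]))]
stand [(array([256.2, 258.1]), 0.61, array([0.5507, 0.2498]))]
carriage [(array([270.2, 235.1]), 0.68, array([0.5824, 0.262 ]))]
rotor_a []
loose_motor []
top [0.4766 0.2981 1.0511] [ 0.1087  0.0106 -0.994 ] -0.11629039757161065
ring [(array([345.8, 248.1]), 0.89, array([0.5126, 0.1847])), (array([205., 255.]), 0.86, array([0.5009, 0.4513])), (array([168.2, 185. ]), 0.72, array([0.6357, 0.524 ]))]
post_top [(array([307.6, 223.2]), 0.9, array([0.5578, 0.2578]))]
pull_bar [(array([300.5, 206.3]), 0.96, array([0.5871, 0.2711]))]
pointer [(array([301.7, 202.4]), 0.87, array([0.6001, 0.2674])), (array([344.4, 244. ]), 0.24, array([0.5203, 0.1873]))]
index_tooth [(array([291.7, 250.3]), 0.64, array([0.5091, 0.2871]))]
index_clip [(array([291.8, 252.3]), 0.44, array([0.5057, 0.2868]))]
stand [(array([305.2, 225. ]), 0.65, array([0.5601, 0.2596]))]
carriage [(array([301.4, 206.5]), 0.86, array([0.5913, 0.2682])), (array([381.2, 213.7]), 0.74, array([0.5767, 0.1174]))]
rotor_a [(array([327.5, 149.1]), 0.79, array([0.7125, 0.2133])), (array([381.1, 215.3]), 0.49, array([0.5784, 0.1089]))]
loose_motor [(array([208.4, 200.4]), 0.9, array([0.6106, 0.4519]))]
```

View pics/top0.png

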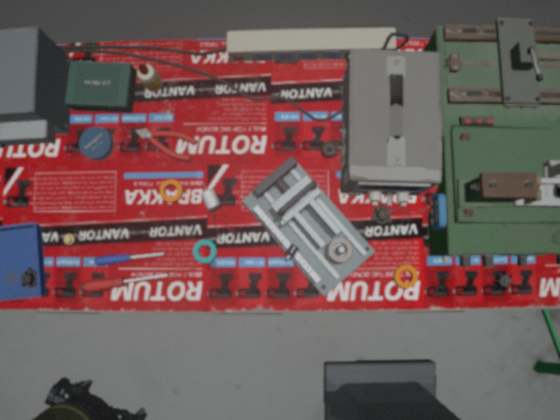

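View pics/side0.png

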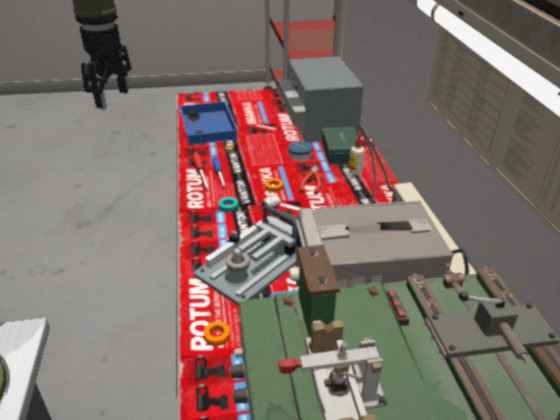

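View crops.

Run:
```python
import cv2,numpy as np
a=cv2.imread('pics/top0.png')[150:300,235:385]; b=cv2.imread('pics/side0.png')[195:305,190:305]
a=cv2.resize(a,(600,600),interpolation=cv2.INTER_CUBIC)
cv2.imwrite('pics/tc.png',a)
cv2.imwrite('pics/sc.png',cv2.resize(b,None,fx=5,fy=5,interpolation=cv2.INTER_CUBIC))
```

```text
(no output)
```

View pics/tc.png

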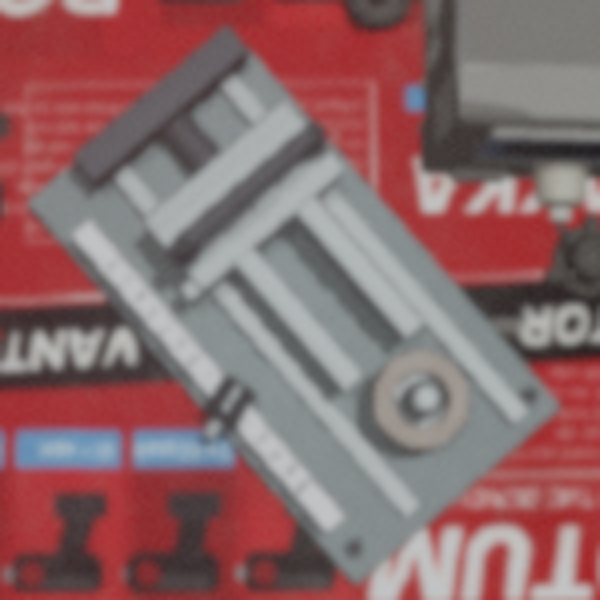

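View pics/sc.png

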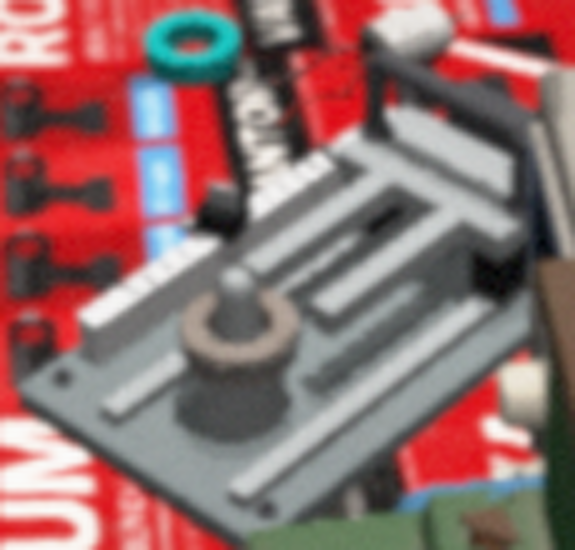

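```bash
cat > fit.py <<'E'
from h import *
from scipy.optimize import least_squares
np.set_printoptions(precision=4,suppress=True)
c={n:robot.capture(n) for n in("top","side")}
T=lambda x,y:(235+(x+.5)/4-.5,150+(y+.5)/4-.5); S=lambda x,y:(190+(x+.5)/5-.5,195+(y+.5)/5-.5)
pts=[("top",T(558,403),(-125,-55,12)),("top",T(362,582),(-125,80,12)),("top",T(32,205),(125,80,12)),
("top",T(426,401),(-75,0,82)),("top",T(420,402),(-75,0,59)),("top",T(249,189),(50,0,103)),
("side",S(20,385),(-125,80,10)),("side",S(237,272),(-75,0,80)),("side",S(240,322),(-75,0,59)),("side",S(452,98),(50,0,103))]
def w(p,q):
    q=np.array(q)/1000; a=p[2]; return np.array([p[0]+np.cos(a)*q[0]-np.sin(a)*q[1],p[1]+np.sin(a)*q[0]+np.cos(a)*q[1],q[2]])
f=lambda p:np.concatenate([proj(w(p,q),c[n])[0]-uv for n,uv,q in pts])
r=least_squares(f,[.56,.26,.75],loss="soft_l1"); p=r.x; print("pose",p); print(f(p).reshape(-1,2))
def tost(P):
    a=p[2]; d=P[:2]-p[:2]; return np.array([np.cos(a)*d[0]+np.sin(a)*d[1],-np.sin(a)*d[0]+np.cos(a)*d[1]])*1000
for n,uv in(("tooth",T(230,402)),("pointer",T(190,290))): print(n,tost(atz(uv,c["top"],.052)))
print("clip side",tost(atz(S(222,212),c["side"],.045)))
for n,q in(("ring",(-75,0,52)),("bar",(50,0,100)),("drop",(0,150,0))): print(n,w(p,q))
E
python3 fit.py
```

```text
pose [0.5665 0.2454 0.7041]
[[ 0.9221  1.1584]
 [-1.7673  1.6052]
 [-2.0009 -0.524 ]
 [-0.0466 -0.5461]
 [ 0.1815 -0.3728]
 [-0.1184 -0.3491]
 [-0.4445  1.6635]
 [ 0.4786  2.3373]
 [ 0.3262  0.6102]
 [-0.2787 -1.3537]]
tooth [-17.022   68.0674]
pointer [35.5631 47.8031]
clip side [-17.5264  68.1356]
ring [0.5093 0.1969 0.052 ]
bar [0.6046 0.2778 0.1   ]
drop [0.4694 0.3597 0.    ]
```

Request:
apply_moves:
  plan:
    - [0, 0, -1.16, -37.1, -22.4, 4, 6.5]
    - [0, 0, -1.16, -37.1, -22.4, 4, 6.5]
    - [0, 0, -1.16, -37.1, -22.4, 4, 6.5]
    - [0, 0, -1.16, -37.1, -22.4, 4, 6.5]
    - [0, 0, -1.16, -37.1, -22.4, 4, 6.5]
    - [0, 0, -1.16, -37.1, -22.4, 4, 6.5]
    - [0, 0, -1.16, -37.1, -22.4, 4, 6.5]
    - [0, 0, -1.16, -37.1, -22.4, 4, 6.5]
    - [0, 0, -1.16, -37.1, -22.4, 4, 6.5]
    - [0, 0, -1.16, -37.1, -22.4, 4, 6.5]
    - [0, 0, -1.16, -37.1, -22.4, 8.4, 6.5]
    - [0, 0, -1.16, -37.1, -22.4, 8.4, 6.5]
    - [0, 0, -1.16, -37.1, -22.4, 8.4, 6.5]
    - [0, 0, -1.16, -37.1, -22.4, 8.4, 6.5]
    - [0, 0, -1.16, -37.1, -22.4, 8.4, 6.5]
    - [0, 0, -1.16, -37.1, -22.4, 8.4, 6.5]
    - [0, 0, -1.16, -37.1, -22.4, 8.4, 6.5]
    - [0, 0, -1.16, -37.1, -22.4, 8.4, 6.5]
  newtons: 40

```text
t: 2.7
position: [0.5094, 0.1984, 0.1622]
orientation: [[-0.76, -0.649, 0.001], [-0.649, 0.76, 0.001], [-0.001, -0.0, -1.0]]
force: [0.6, -0.1, 0.6]
grip_width: 0.758
gripper_force: 0.0
```

Request:
apply_moves:
  plan:
    - [0, 0, 0, 0.1, -0.1, 2, 6.5]
    - [0, 0, 0, 0.1, -0.1, 4, 6.5]
    - [0, 0, 0, 0.1, -0.1, 6, 6.5]
    - [0, 0, 0, 0.1, -0.1, 8, 6.5]
    - [0, 0, 0, 0.1, -0.1, 9, 6.5]
    - [0, 0, 0, 0.1, -0.1, 10, 6.5]
    - [0, 0, 0, 0.1, -0.1, 10.8, 6.5]
    - [0, 0, 0, 0.1, -0.1, 11.4, 6.5]
    - [0, 0, 0, 0.1, -0.1, 11.4, 6.5]
    - [0, 0, 0, 0.1, -0.1, 11.4, 6.5]

```text
t: 3.53
position: [0.5095, 0.196, 0.0475]
orientation: [[-0.761, -0.648, 0.0], [-0.648, 0.761, 0.0], [-0.0, -0.0, -1.0]]
force: [0.6, 0.4, -0.3]
grip_width: 0.76
gripper_force: 0.0
```

Run:
```python
from h import *
np.set_printoptions(precision=4,suppress=True)
s=robot.get_state(); print(s['position'],s['force'])
c=robot.capture("side"); cv2.imwrite("pics/s1.png",cv2.resize(c["pixels"][150:305,150:305],None,fx=4,fy=4,interpolation=cv2.INTER_CUBIC))
```

```text
[0.5095 0.196  0.0475] [ 0.6118  0.3583 -0.2689]
```

View pics/s1.png

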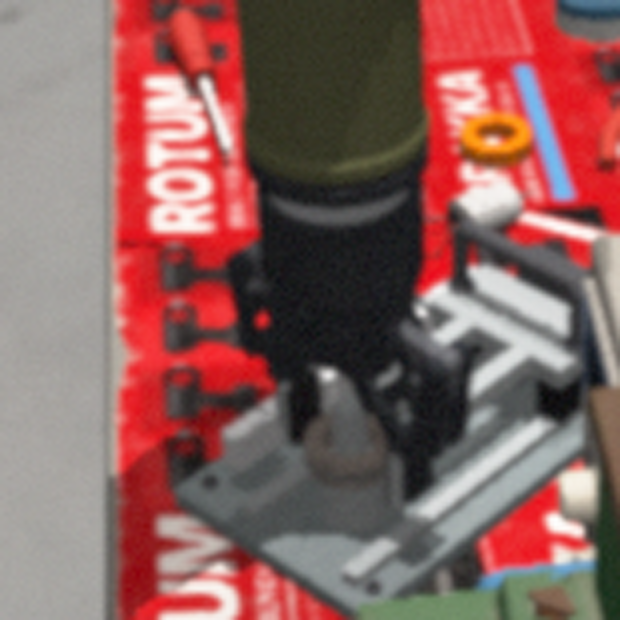

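The fingers straddle the ring (ring at about (345,455) in the crop), left and right, with the post tip between them. Close and lift.

Request:
apply_moves:
  plan:
    - [0, 0, 0, 0, 0, 0, 4]
    - [0, 0, 0, 0, 0, 0, 4]
    - [0, 0, 0, 0, 0, 0, 4]
    - [0, 0, 0, 0, 0, 0, 4]
    - [0, 0, 0, 0, 0, 0, 4]
    - [0, 0, 0, 0, 0, 0, 4]
    - [0, 0, 0, 0, 0, 0, 4]
    - [0, 0, 0, 0, 0, 0, 4]
  newtons: 40

```text
t: 4.25
position: [0.5098, 0.196, 0.0481]
orientation: [[-0.762, -0.648, 0.001], [-0.648, 0.762, 0.0], [-0.001, -0.001, -1.0]]
force: [-0.1, 0.1, 5.6]
grip_width: 0.512
gripper_force: 40.1
```

Request:
apply_moves:
  plan:
    - [0, 0, 0, 0, 0, -0.5, 4]
    - [0, 0, 0, 0, 0, -1, 4]
    - [0, 0, 0, 0, 0, -1.5, 4]
    - [0, 0, 0, 0, 0, -2, 4]
    - [0, 0, 0, 0, 0, -2, 4]
    - [0, 0, 0, 0, 0, -2, 4]

```text
t: 4.75
position: [0.5096, 0.1958, 0.0677]
orientation: [[-0.762, -0.648, 0.001], [-0.648, 0.762, 0.0], [-0.001, -0.0, -1.0]]
force: [-0.2, 0.9, -1.8]
grip_width: 0.513
gripper_force: 40.9
```

Run:
```python
from h import *
c=robot.capture("side"); cv2.imwrite("pics/s2.png",cv2.resize(c["pixels"][200:305,190:295],None,fx=5,fy=5,interpolation=cv2.INTER_CUBIC))
```

```text
(no output)
```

View pics/s2.png

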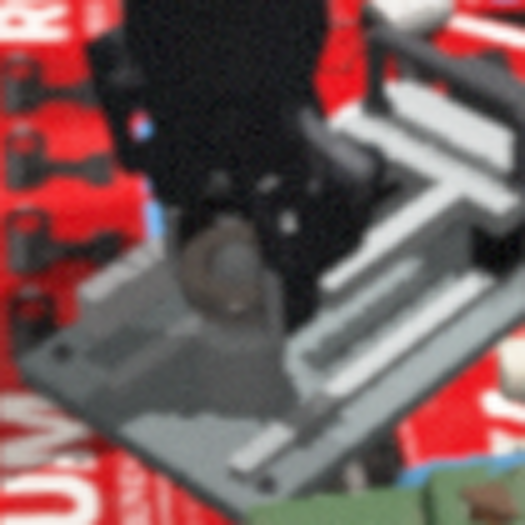

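Request:
apply_moves:
  plan:
    - [0, 0, 0, 0, 0, -0.5, 4]
    - [0, 0, 0, 0, 0, -1, 4]
    - [0, 0, 0, 0, 0, -1.5, 4]
    - [0, 0, 0, 0, 0, -2, 4]
    - [0, 0, 0, 0, 0, -2.5, 4]
    - [0, 0, 0, 0, 0, -3, 4]
    - [0, 0, 0, 0, 0, -3.5, 4]
    - [0, 0, 0, 0, 0, -4, 4]
    - [0, 0, 0, 0, 0, -4.5, 4]
    - [0, 0, 0, 0, 0, -5, 4]
    - [0, 0, 0, 0, 0, -5.5, 4]
    - [0, 0, 0, 0, 0, -5.5, 4]
    - [0, 0, 0, 0, 0, -5.5, 4]
    - [0, 0, 0, 0, 0, -5.5, 4]

```text
t: 5.97
position: [0.5093, 0.1957, 0.1222]
orientation: [[-0.762, -0.648, -0.0], [-0.648, 0.762, -0.0], [0.0, 0.0, -1.0]]
force: [0.2, 0.3, -1.3]
grip_width: 0.516
gripper_force: 40.9
```

Run:
```python
from h import *
c=robot.capture("side"); p=robot.get_state()['position']; u,v=proj(p,c)[0].astype(int)
cv2.imwrite("pics/s3.png",cv2.resize(c["pixels"][v-40:v+70,u-50:u+60],None,fx=5,fy=5,interpolation=cv2.INTER_CUBIC))
print(u,v)
```

```text
236 234
```

View pics/s3.png

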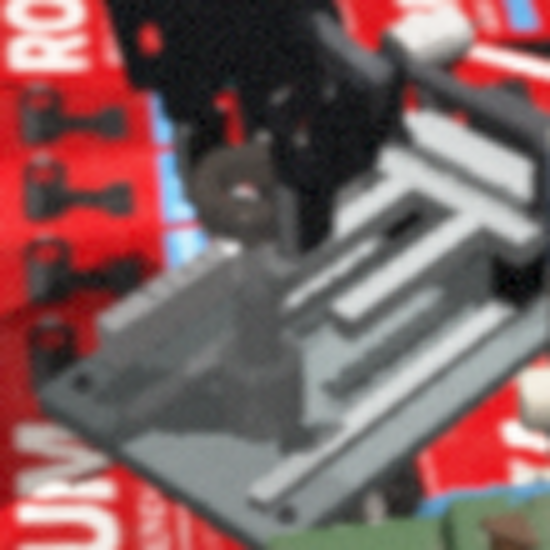

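Request:
apply_moves:
  plan:
    - [0, 0, 0, -0.5, 1, 0, 4]
    - [0, 0, 0, -1, 3, 0, 4]
    - [0, 0, 0, -2, 5, 0, 4]
    - [0, 0, 0, -3.5, 7, 0, 4]
    - [0, 0, 0, -5, 9, 0, 4]
    - [0, 0, 0, -6.5, 11, 0, 4]
    - [0, 0, 0, -7.5, 13, 0, 4]
    - [0, 0, 0, -7.5, 14.5, 0, 4]
    - [0, 0, 0, -7.5, 15, 1, 4]
    - [0, 0, 0, -7.5, 15, 2.5, 4]
    - [0, 0, 0, -7.5, 15, 4, 4]
    - [0, 0, 0, -7.5, 15, 5.5, 4]
    - [0, 0, 0, -7.5, 15, 6.5, 4]
    - [0, 0, 0, -7.5, 15, 7.5, 4]
    - [0, 0, 0, -7.5, 15, 8, 4]
    - [0, 0, 0, -7.5, 15, 8.5, 4]
    - [0, 0, 0, -7.5, 15, 8.5, 4]
    - [0, 0, 0, -7.5, 15, 8.5, 4]

```text
t: 7.52
position: [0.4693, 0.3587, 0.0374]
orientation: [[-0.762, -0.648, 0.0], [-0.648, 0.762, 0.0], [-0.0, 0.0, -1.0]]
force: [-0.4, -0.2, -1.2]
grip_width: 0.515
gripper_force: 40.9
```

Run:
```python
from h import *
ims=[]
for n in("side","top"):
    c=robot.capture(n); p=robot.get_state()['position']; u,v=proj(p,c)[0].astype(int)
    ims.append(cv2.resize(c["pixels"][v-25:v+25,u-25:u+25],(400,400),interpolation=cv2.INTER_CUBIC))
cv2.imwrite("pics/s4.png",np.hstack(ims)); print(u,v)
```

```text
254 271
```

View pics/s4.png

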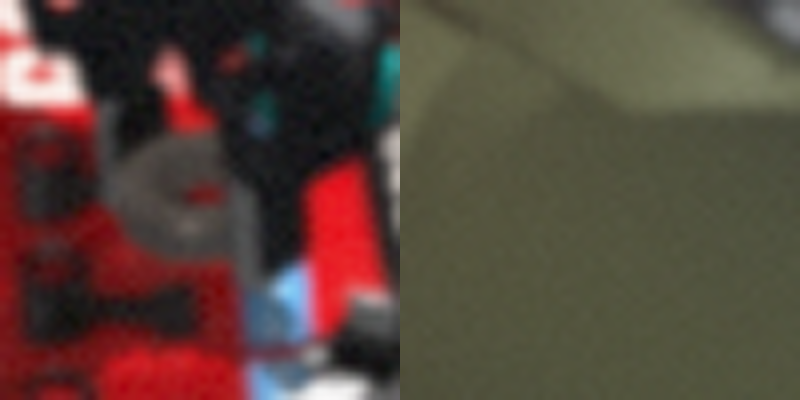

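Request:
apply_moves:
  plan:
    - [0, 0, 0, 0, 0, 0.4, 4]
    - [0, 0, 0, 0, 0, 0.8, 4]
    - [0, 0, 0, 0, 0, 1.2, 4]
    - [0, 0, 0, 0, 0, 1.5, 4]
    - [0, 0, 0, 0, 0, 1.5, 4]
    - [0, 0, 0, 0, 0, 1.5, 4]
  newtons: 20

```text
t: 8.12
position: [0.469, 0.3586, 0.0219]
orientation: [[-0.761, -0.648, -0.001], [-0.648, 0.761, -0.0], [0.001, 0.0, -1.0]]
force: [0.1, -0.5, -0.7]
grip_width: 0.52
gripper_force: 40.9
```

Request:
apply_moves:
  plan:
    - [0, 0, 0, 0, 0, 0.2, 4]
    - [0, 0, 0, 0, 0, 0.4, 4]
    - [0, 0, 0, 0, 0, 0.4, 4]

```text
t: 8.37
position: [0.4691, 0.3585, 0.018]
orientation: [[-0.761, -0.648, -0.0], [-0.648, 0.761, -0.0], [0.0, -0.0, -1.0]]
force: [-1.4, 0.3, -1.6]
grip_width: 0.515
gripper_force: 40.9
```

Request:
apply_moves:
  plan:
    - [0, 0, 0, 0, 0, 0.1, 4]
    - [0, 0, 0, 0, 0, 0.2, 4]
    - [0, 0, 0, 0, 0, 0.2, 4]

```text
t: 8.62
position: [0.4691, 0.3586, 0.0161]
orientation: [[-0.761, -0.648, -0.0], [-0.648, 0.761, -0.0], [0.0, 0.0, -1.0]]
force: [-0.2, -0.2, -1.6]
grip_width: 0.515
gripper_force: 40.9
```

Request:
apply_moves:
  plan:
    - [0, 0, 0, 0, 0, 0.1, 4]
    - [0, 0, 0, 0, 0, 0.3, 4]
    - [0, 0, 0, 0, 0, 0.3, 4]

```text
t: 8.87
position: [0.4691, 0.3585, 0.0129]
orientation: [[-0.761, -0.648, -0.0], [-0.648, 0.761, -0.0], [0.0, -0.0, -1.0]]
force: [0.2, -0.7, -1.3]
grip_width: 0.514
gripper_force: 40.9
```

Request:
apply_moves:
  plan:
    - [0, 0, 0, 0, 0, 0.1, 4]
    - [0, 0, 0, 0, 0, 0.2, 4]
    - [0, 0, 0, 0, 0, 0.2, 4]

```text
t: 9.12
position: [0.4692, 0.3587, 0.0121]
orientation: [[-0.762, -0.648, 0.001], [-0.648, 0.762, -0.0], [-0.0, -0.0, -1.0]]
force: [-1.8, -2.2, 8.2]
grip_width: 0.518
gripper_force: 45.9
```

Request:
apply_moves:
  plan:
    - [0, 0, 0, 0, 0, 0.1, 4]
    - [0, 0, 0, 0, 0, 0.1, 4]

```text
t: 9.28
position: [0.4693, 0.3587, 0.0121]
orientation: [[-0.762, -0.648, 0.001], [-0.648, 0.762, -0.0], [-0.001, -0.001, -1.0]]
force: [-5.0, -3.2, 18.3]
grip_width: 0.518
gripper_force: 50.8
```

Run:
```python
from h import *
c=robot.capture("side"); p=robot.get_state()['position']; u,v=proj(p,c)[0].astype(int)
cv2.imwrite("pics/s5.png",cv2.resize(c["pixels"][v-30:v+30,u-30:u+30],(600,600),interpolation=cv2.INTER_CUBIC))
```

```text
(no output)
```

View pics/s5.png

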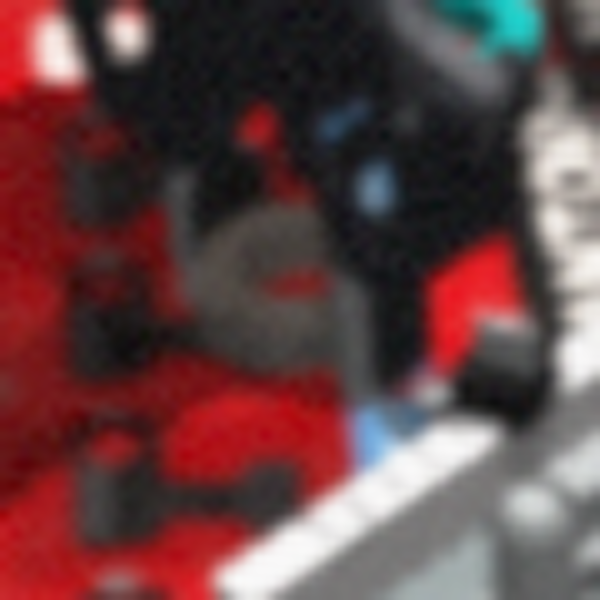

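Request:
apply_moves:
  plan:
    - [0, 0, 0, 0, 0, -0.2, 4]
    - [0, 0, 0, 0, 0, -0.2, 4.4]
    - [0, 0, 0, 0, 0, -0.2, 4.5]
    - [0, 0, 0, 0, 0, -0.2, 4.6]
    - [0, 0, 0, 0, 0, -0.2, 4.7]
    - [0, 0, 0, 0, 0, -0.2, 4.8]
    - [0, 0, 0, 0, 0, -0.2, 4.9]
    - [0, 0, 0, 0, 0, -0.2, 5]
    - [0, 0, 0, 0, 0, -0.2, 5.3]
    - [0, 0, 0, 0, 0, -0.2, 5.7]
    - [0, 0, 0, 0, 0, -0.2, 6.2]
    - [0, 0, 0, 0, 0, -0.2, 6.8]
    - [0, 0, 0, 0, 0, -0.2, 7.2]
    - [0, 0, 0, 0, 0, -0.2, 7.2]
    - [0, 0, 0, 0, 0, -0.2, 7.2]
    - [0, 0, 0, 0, 0, -0.2, 7.2]
  newtons: 20

```text
t: 10.67
position: [0.4692, 0.3587, 0.0123]
orientation: [[-0.761, -0.648, 0.0], [-0.648, 0.761, 0.0], [-0.0, 0.0, -1.0]]
force: [0.4, 0.1, 0.2]
grip_width: 0.842
gripper_force: 0.0
```

Request:
apply_moves:
  plan:
    - [0, 0, 0, 0, 0, -1, 7.2]
    - [0, 0, 0, 0, 0, -3, 7.2]
    - [0, 0, 0, 0, 0, -6, 7.2]
    - [0, 0, 0, 0, 0, -10, 7.2]
    - [0, 0, 0, 0, 0, -14, 7.2]
    - [0, 0, 0, 0, 0, -17, 7.2]
    - [0, 0, 0, 0, 0, -17, 7.2]
    - [0, 0, 0, 0, 0, -17, 7.2]

```text
t: 11.33
position: [0.4699, 0.3594, 0.1851]
orientation: [[-0.762, -0.648, 0.004], [-0.648, 0.762, 0.003], [-0.005, -0.0, -1.0]]
force: [0.3, -0.7, -1.1]
grip_width: 0.84
gripper_force: 0.0
```

Run:
```python
from h import *
c=robot.capture("side"); u,v=proj([.469,.3587,.007],c)[0].astype(int)
cv2.imwrite("pics/s6.png",cv2.resize(c["pixels"][v-25:v+45,u-40:u+50],(771,600),interpolation=cv2.INTER_CUBIC))
print(u,v,[(d['xy'],d['confidence']) for d in robot.find_in("ring",c)])
```

```text
214 231 [([219.2, 335.0], 0.95), ([275.4, 185.9], 0.76), ([215.6, 228.7], 0.68), ([272.2, 235.5], 0.56), ([254.5, 258.6], 0.55), ([225.6, 203.4], 0.51)]
```

View pics/s6.png

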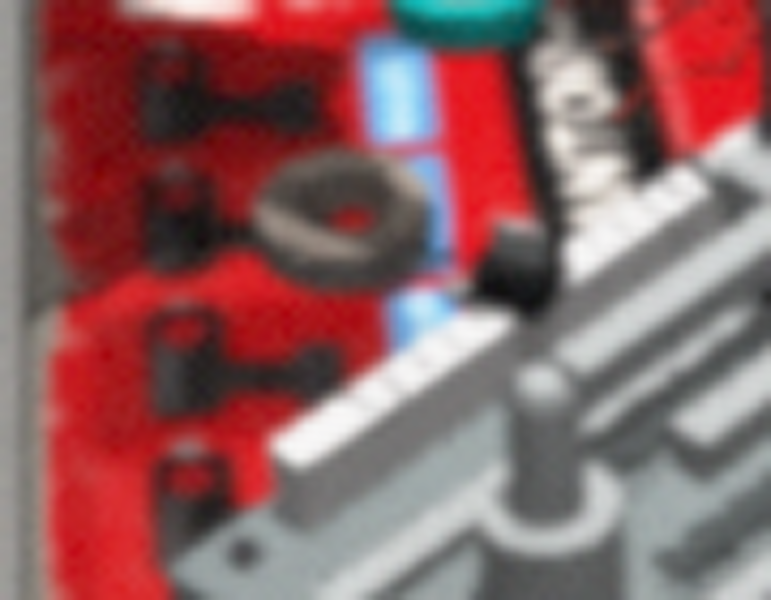

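Request:
apply_moves:
  plan:
    - [0, 0, 1.571, -5, -15, -1, 5]
    - [0, 0, 1.571, -5, -15, -1, 5]
    - [0, 0, 1.571, -5, -15, -1, 5]
    - [0, 0, 1.571, -5, -15, -1, 5]
    - [0, 0, 1.571, -5, -15, -1, 5]
    - [0, 0, 1.571, -5, -15, -1, 5]
    - [0, 0, 1.571, -5, -15, -1, 5]
    - [0, 0, 1.571, -5, -15, -1, 5]
    - [0, 0, 1.571, -5, -15, -1, 5]
    - [0, 0, 1.571, -5, -15, -1, 5]
    - [0, 0, 1.571, -5, -15, -1, 5]
    - [0, 0, 1.571, -5, -15, -1, 5]
    - [0, 0, 1.571, -5, -15, -1, 5]
    - [0, 0, 1.571, -5, -15, -1, 5]
    - [0, 0, 1.571, -5, -15, -1, 5]
    - [0, 0, 1.571, -5, -15, -1, 5]
    - [0, 0, 1.571, -5, -15, -1, 5]
    - [0, 0, 1.571, -5, -15, -1, 5]

```text
t: 12.93
position: [0.6045, 0.2767, 0.192]
orientation: [[-0.649, 0.761, -0.001], [0.761, 0.649, -0.0], [0.0, -0.001, -1.0]]
force: [0.5, -0.1, 0.2]
grip_width: 0.587
gripper_force: 0.0
```

Run:
```python
from h import *
s=robot.get_state(); print(np.round(s['position'],4),np.round(s['joint_pos'],2))
c=robot.capture("side")
for k,z in(("pull_bar",.1),("carriage",.06),("pointer",.052),("index_tooth",.052)):
    print(k,[(np.round(d["xy"],1),round(d["confidence"],2)) for d in robot.find_in(k,c)[:2]])
print(proj([[.6046,.2778,.1],s['position']],c))
```

```text
[0.6045 0.2767 0.192 ] [-0.46  0.6  -0.02  1.46  0.01  1.07  0.23]
pull_bar [(array([272. , 235.6]), 0.64)]
carriage [(array([267.3, 235.3]), 0.91)]
pointer [(array([271.5, 235.1]), 0.88), (array([252. , 259.4]), 0.57)]
index_tooth []
[[279.72730914 214.02144988]
 [280.0613105  176.06875794]]
```

Request:
apply_moves:
  plan:
    - [0, 0, 0, 0, 0.1, 2, 5]
    - [0, 0, 0, 0, 0.1, 4, 5]
    - [0, 0, 0, 0, 0.1, 5.5, 5]
    - [0, 0, 0, 0, 0.1, 7, 5]
    - [0, 0, 0, 0, 0.1, 8, 5]
    - [0, 0, 0, 0, 0.1, 9, 5]
    - [0, 0, 0, 0, 0.1, 9.6, 5]
    - [0, 0, 0, 0, 0.1, 9.6, 5]
    - [0, 0, 0, 0, 0.1, 9.6, 5]

```text
t: 13.93
position: [0.6054, 0.2776, 0.0964]
orientation: [[-0.648, 0.762, 0.0], [0.762, 0.648, 0.0], [-0.0, 0.0, -1.0]]
force: [0.7, -0.0, 0.5]
grip_width: 0.582
gripper_force: 0.0
```

Request:
apply_moves:
  plan:
    - [0, 0, 0, 0, 0, 0, 0.5]
    - [0, 0, 0, 0, 0, 0, 0.5]
    - [0, 0, 0, 0, 0, 0, 0.5]
    - [0, 0, 0, 0, 0, 0, 0.5]
    - [0, 0, 0, 0, 0, 0, 0.5]
    - [0, 0, 0, 0, 0, 0, 0.5]
    - [0, 0, 0, 0, 0, 0, 0.5]
    - [0, 0, 0, 0, 0, 0, 0.5]
    - [0, 0, 0, 0, 0, 0, 0.5]
    - [0, 0, 0, 0, 0, 0, 0.5]
  newtons: 60

```text
t: 14.77
position: [0.6048, 0.2769, 0.0971]
orientation: [[-0.648, 0.762, -0.001], [0.762, 0.648, -0.001], [-0.0, -0.001, -1.0]]
force: [-3.4, -2.8, 4.6]
grip_width: 0.091
gripper_force: 58.6
```

Request:
apply_moves:
  plan:
    - [0, 0, 0, 0, -0.3, 0, 0.5]
    - [0, 0, 0, 0, -0.7, 0, 0.5]
    - [0, 0, 0, 0, -1.2, 0, 0.5]
    - [0, 0, 0, 0, -1.7, 0, 0.5]
    - [0, 0, 0, 0, -2.2, 0, 0.5]
    - [0, 0, 0, 0, -2.7, 0, 0.5]
    - [0, 0, 0, 0, -3.2, 0, 0.5]
    - [0, 0, 0, 0, -3.7, 0, 0.5]
    - [0, 0, 0, 0, -4.2, 0, 0.5]
    - [0, 0, 0, 0, -4.7, 0, 0.5]
    - [0, 0, 0, 0, -5, 0, 0.5]
    - [0, 0, 0, 0, -5.2, 0, 0.5]
    - [0, 0, 0, 0, -5.2, 0, 0.5]
    - [0, 0, 0, 0, -5.2, 0, 0.5]
    - [0, 0, 0, 0, -5.2, 0, 0.5]

```text
t: 16.02
position: [0.5688, 0.2465, 0.0972]
orientation: [[-0.649, 0.761, 0.007], [0.761, 0.649, 0.005], [-0.001, 0.009, -1.0]]
force: [9.2, 5.5, -6.6]
grip_width: 0.09
gripper_force: 58.4
```

Run:
```python
from h import *
np.set_printoptions(precision=4,suppress=True)
s=robot.get_state(); P=np.array(s['position']); e=np.array([.762,.648]); print("travel",.6403-P[:2]@e, s['force'],s['gripper_force'])
o=np.array([.5665,.2454]); n=np.array([-e[1],e[0]])
for k in("side","top"):
    c=robot.capture(k); cv2.imwrite(f"pics/{k}9.png",c["pixels"])
    for nm,z in(("pointer",.052),("index_tooth",.052),("index_clip",.045),("carriage",.06)):
        for m in robot.cut_out(nm,c)[:2]:
            d=atz(m["xy"],c,z)[:2]-o; print(k,nm,round(m["confidence"],2),m["xy"],m["mask"].sum(),"stand mm",d@e*1000,d@n*1000)
```

```text
travel 0.047108755416708004 [ 9.1944  5.4835 -6.5892] 58.35087776184082
side pointer 0.71 [259.1, 247.2] 1460 stand mm -14.029469633545066 0.03555301740730916
side pointer 0.55 [212.0, 229.9] 270 stand mm -36.77007976248094 113.86478851095933
side index_tooth 0.63 [257.0, 248.6] 1593 stand mm -20.075566110329213 0.2743805939581718
side index_tooth 0.41 [235.6, 238.8] 95 stand mm -25.693670605872224 55.09479994583596
side index_clip 0.58 [234.3, 236.5] 110 stand mm -15.905107336342976 68.90578701732224
side index_clip 0.39 [215.7, 230.1] 256 stand mm -26.164461532917077 114.34390272255395
side carriage 0.94 [259.9, 246.7] 1663 stand mm -18.869676866856395 -6.709136333692002
top pointer 0.61 [298.0, 228.8] 213 stand mm 6.294503652234202 33.298800355942404
top pointer 0.15 [291.4, 252.5] 133 stand mm -19.51755839658047 72.09624750055328
top index_clip 0.57 [290.5, 249.8] 144 stand mm -14.411048734486368 69.85782827084951
top carriage 0.53 [296.0, 227.9] 195 stand mm 9.707935347138694 35.56089583031268
```

Run:
```python
from h import *
from scipy.ndimage import map_coordinates as mc
c=robot.capture("top"); cs=robot.capture("side"); p=[.5665,.2454,.7055]; a=p[2]
def prof(img,cam,ys,z,xs):
    g=img.astype(float).mean(2); out=0
    for y in ys:
        P=np.c_[p[0]+np.cos(a)*xs-np.sin(a)*y,p[1]+np.sin(a)*xs+np.cos(a)*y,np.full(len(xs),z)]; uv=proj(P,cam)
        out=out+mc(g,[uv[:,1],uv[:,0]],order=1)
    return (out/len(ys)).round().astype(int)
t0=cv2.imread("pics/top0.png"); s0=cv2.imread("pics/side0.png"); s9=cv2.imread("pics/side9.png"); t9=cv2.imread("pics/top9.png")
xs=np.arange(-40,12,2)/1000; print((xs*1000).astype(int))
for y in(.062,.066,.070,.074,.078): print("top0 y",y,prof(t0,c,[y],.050,xs))
for y in(.066,.070,.074): print("side0 y",y,prof(s0,cs,[y],.048,xs))
for y in(.05,.054,.057,.062): print("side9 y",y,prof(s9,cs,[y],.052,xs))
xs2=np.arange(14,62,2)/1000; print((xs2*1000).astype(int))
for y in(.05,.054,.058): print("top0 ptr",y,prof(t0,c,[y],.052,xs2)); 
for y in(.05,.054,.058): print("side0 ptr",y,prof(s0,cs,[y],.052,xs2))
```

```text
[-40 -38 -36 -34 -32 -30 -28 -26 -24 -22 -20 -18 -16 -14 -12 -10  -8  -6
  -4  -2   0   2   4   6   8  10]
top0 y 0.062 [163 163 165 168 170 169 164 152 127  92  81  97 125 128 105  86 101 129
 154 164 168 171 171 169 167 164]
top0 y 0.066 [182 184 190 193 192 189 182 162 120  88  85 114 134 121  91  85 113 160
 182 189 189 191 193 192 186 183]
top0 y 0.07 [183 185 190 192 190 184 165 129  92  80 100 126 129 102  82  95 138 172
 187 190 189 190 191 188 182 178]
top0 y 0.074 [148 150 153 154 150 138 117  87  75  74  86  95  89  78  74  94 124 143
 150 154 154 151 146 142 140 142]
top0 y 0.078 [114 111 112 118 120 114 102  90  94 106 110  91  76  68  74  91 110 116
 120 120 116 111 108 105 102 103]
side0 y 0.066 [158 119  96  59  38  21  15  23  31  38  46  56  68  75  73  68  63  79
  96 125 151 173 206 222 223 223]
side0 y 0.07 [167 145 136 130 102  61  38  31  37  44  52  63  74  80  84  92  92  83
  62  59  76 121 158 182 191 190]
side0 y 0.074 [188 167 161 159 154 125  90  66  53  50  57  68  75  81  94 108 122 124
 103  72  52  58  77 107 129 159]
side9 y 0.05 [115  91  64  40  2
[... 509 characters left out ...]
52 54 56 58 60]
top0 ptr 0.05 [143 143 143 143 139 136 130 119 115 133 150 154 144 123 102  96  95  96
  93  95  95  94  95  93]
top0 ptr 0.054 [142 142 142 141 142 141 138 128 114 105 105 112 118 121 117 108  97  96
  98 104 110 111 110 111]
top0 ptr 0.058 [143 143 142 143 143 142 139 132 119 109 109 116 130 137 134 122 112 108
 113 126 135 138 138 137]
side0 ptr 0.05 [213 213 226 222 221 213 211 211 180 143 122 124 142 169 188 198 201 195
 177 148 111  84  67  52]
side0 ptr 0.054 [229 229 233 235 225 219 225 229 218 185 156 157 174 188 199 207 213 213
 207 189 148 110  75  57]
side0 ptr 0.058 [225 217 212 219 208 197 196 206 213 189 159 144 156 177 189 199 207 216
 213 204 186 159 120  90]
```

Run:
```python
from h import *
from scipy.ndimage import map_coordinates as mc
c=robot.capture("top"); cs=robot.capture("side"); p=[.5665,.2454,.7055]
t0=cv2.imread("pics/top0.png"); s0=cv2.imread("pics/side0.png"); s9=cv2.imread("pics/side9.png")
def rect(img,cam,X,Y,z,a):
    g=img.astype(float).mean(2); xx,yy=np.meshgrid(X,Y)
    P=np.c_[(p[0]+np.cos(a)*xx-np.sin(a)*yy).ravel(),(p[1]+np.sin(a)*xx+np.cos(a)*yy).ravel(),np.full(xx.size,z)]
    uv=proj(P,cam); return mc(g,[uv[:,1],uv[:,0]],order=1).reshape(xx.shape)
X=np.r_[np.arange(-90,-32,3),np.arange(0,75,3)]/1000; Y=np.arange(50,90,.5)/1000
for n,im,cm in(("top",t0,c),("side",s0,cs)):
    R=rect(im,cm,X,Y,.034,.7055); w=np.clip(R-R.max(0)*.75,0,None); yc=(w*Y[:,None]).sum(0)/w.sum(0)
    k=np.polyfit(X,yc,1); res=yc-np.polyval(k,X); ok=abs(res)<.002; k=np.polyfit(X[ok],yc[ok],1); print(n,"rail slope",k,ok.sum(),len(X))
for a in(.7055,.7055+k[0]): pass
X=np.arange(22,56,2)/1000; print((X*1000).round())
for y in range(40,66,2): print("top ptr",y,rect(t0,c,X,[y/1000],.052,.7055)[0].round().astype(int))
X=np.arange(-34,8,2)/1000; print((X*1000).round())
for y in range(50,72,3): print("s0",y,rect(s0,cs,X,[y/1000],.052,.7055)[0].round().astype(int)); print("s9",y,rect(s9,cs,X,[y/1000],.052,.7055)[0].round().astype(int))
```

```text
top rail slope [-0.0007471   0.06673043] 41 45
side rail slope [-0.00088747  0.07042871] 26 45
[22. 24. 26. 28. 30. 32. 34. 36. 38. 40. 42. 44. 46. 48. 50. 52. 54.]
top ptr 40 [154 147 140 127 124 147 168 174 174 169 153 122  89  68  65  70  76]
top ptr 42 [133 127 123 114 117 138 158 164 164 156 139 114  89  71  67  69  75]
top ptr 44 [130 125 122 115 115 135 154 160 154 137 119 100  87  78  75  75  79]
top ptr 46 [138 133 126 118 119 145 162 166 158 132 104  92  90  86  84  84  85]
top ptr 48 [139 134 128 118 119 143 164 170 157 130 103  93  92  92  90  91  91]
top ptr 50 [139 136 130 119 115 133 150 154 144 123 102  96  95  96  93  95  95]
top ptr 52 [140 138 133 122 113 114 125 126 124 114 106 100  97  96  96  98  98]
top ptr 54 [142 141 138 128 114 105 105 112 118 121 117 108  97  96  98 104 110]
top ptr 56 [142 142 138 128 115 101 102 110 124 132 128 115 102  98 102 114 124]
top ptr 58 [143 142 139 132 119 109 109 116 130 137 134 122 112 108 113 126 135]
top ptr 60 [150 148 146 141 134 130 129 137 144 147 143 139 133 131 135 142 145]
top ptr 62 [167 167 166 162 160 158 160 164 
[... 1013 characters left out ...]
 73  68  63  81 100 127 153 174 203
 221 225 224]
s9 62 [ 16  15  17  18  25  36  50  64  73  72  64  49  51  58  73  90 108 129
 142 147 148]
s0 65 [ 50  27  25  32  41  48  58  70  77  82  86  81  72  59  67  88 132 177
 198 207 206]
s9 65 [ 34  19  24  23  33  42  58  73  81  83  80  73  60  46  43  53  80 109
 125 134 139]
s0 68 [107  66  45  39  40  50  62  74  79  84  95 106 103  85  61  59  82 115
 143 165 168]
s9 68 [ 68  44  32  26  33  46  62  77  81  83  87  87  79  63  41  38  52  73
  92 115 129]
s0 71 [139 108  81  65  53  59  67  74  81  92 108 125 131 116  83  59  47  65
  92 117 151]
s9 71 [ 89  69  51  39  38  47  61  77  81  85  91  94  91  77  55  38  32  45
  73 107 144]
```

Request:
apply_moves:
  plan:
    - [0, 0, 0, 0, -0.2, 0, 0.5]
    - [0, 0, 0, 0, -0.45, 0, 0.5]
    - [0, 0, 0, 0, -0.45, 0, 0.5]
    - [0, 0, 0, 0, -0.45, 0, 0.5]
    - [0, 0, 0, 0, -0.45, 0, 0.5]
    - [0, 0, 0, 0, -0.45, 0, 0.5]
    - [0, 0, 0, 0, -0.45, 0, 0.5]
    - [0, 0, 0, 0, -0.45, 0, 0.5]

```text
t: 17.38
position: [0.5656, 0.2438, 0.0972]
orientation: [[-0.649, 0.761, 0.008], [0.761, 0.649, 0.005], [-0.001, 0.009, -1.0]]
force: [10.1, 7.3, -6.9]
grip_width: 0.092
gripper_force: 58.4
```

Run:
```python
from h import *
from scipy.ndimage import map_coordinates as mc
for i in range(2):
    cs=robot.capture("side")
s=robot.get_state(); print("travel",.6403-np.array(s['position'])[:2]@[.762,.648],s['force'],s['gripper_force'],s['t'])
# carriage image shift in side view: match left upright/prong patches home -> now on rectified plane z=.06
s0=cv2.imread("pics/side0.png"); p=[.5665,.2454,.705]
def rect(img,X,Y,z):
    a=p[2]; g=img.astype(float).mean(2); xx,yy=np.meshgrid(X,Y)
    P=np.c_[(p[0]+np.cos(a)*xx-np.sin(a)*yy).ravel(),(p[1]+np.sin(a)*xx+np.cos(a)*yy).ravel(),np.full(xx.size,z)]
    uv=proj(P,cs); return mc(g,[uv[:,1],uv[:,0]],order=1).reshape(xx.shape).astype(np.float32)
Y=np.arange(-44,-12,1)/1000
A=rect(s0,np.arange(-10,45,.5)/1000,Y,.06); B=rect(cs["pixels"],np.arange(-90,20,.5)/1000,Y,.06)
r=cv2.matchTemplate(B,A,cv2.TM_CCOEFF_NORMED)[0]; i=r.argmax(); print("shift mm",-90+i*.5+10,r[i])
```

```text
travel 0.05134598474009089 [ 9.15242043  6.86294498 -6.0870699 ] 58.423640727996826 17.4833
shift mm -50.5 0.9934292
```

```bash
python3 -c "
from plant import robot
print(robot.close_job())"
```

```text
the job is handed in; nothing more can be done
None
```

The job is handed in: the ring lies on the bench left of the stand, and the gripper is holding the slide about 51 mm out, where I measured the index tooth (roughly ±1.5 mm by my estimate, against the 4 mm allowed); no verdict was returned, and the ring fell the last few millimetres when let go because the fingertips reached the bench first.

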